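Clear the viewing tile and hold the stoppered tube slanted over it

TASK

I want to look at the stoppered sample against the white tile. First clear the tile: take the spatula that lies on it and lay it flat, without dropping it, along the long empty compartment of the instrument tray and let go of it. Then draw the test tube with the black stopper up out of the rack, tip it about half-way over (some 45 degrees, stopper end still the higher one) and keep holding it still in the air, its middle about 15 cm above the middle of the tile: the program finishes while holding the tube; leave the other tubes and everything else where they are.

Things in the scene. Friction and masses are not known exactly. Their poses are not given: they have to be found in the camera images.
- spatula_mid (a point): Loose thin grey weighing spatula, a nearly straight bar 11 x 171 x 8 mm, 20 g or so, lying flat on the white tile. The point is its centre, 4 mm above its underside; its y axis runs along its length, z up. Grip it across its 11 mm width near the middle.
- long_compartment (a point): Grey open tray 209 x 122 mm, 18 mm high, fixed, left or right of the tile (the rack on the other side). The point is the centre of the long compartment's floor, 3 mm above the worktop; x along it, z up. The compartment is 200 mm long (x), 68 mm wide (y), walls 15 mm above its floor. Two small compartments beside it (+y) hold tweezers and a loose stopper.
- tube_mid (a point): Loose glass test tube, 17 mm across, 122 mm long, with a black rubber stopper (16 mm tall, up to 21 mm wide, fixed in it): the only stoppered one of three in the rack, in any of three holes. The point is on its axis half-way up the glass, 61 mm from the bottom; z towards the stopper. In the rack its bottom is 6 mm and its rim 128 mm above the worktop. 20 to 45 g.
- rack_plate (a point): Clear tube rack 62 x 220 mm, fixed, end walls 86 mm high. The point is the centre of its pierced plate's top, 72 mm up; y along its length, x across. Two rows of 18 x 19 mm holes; tubes in use stand 65 mm or more apart along y, so close the fingers along x on the 55 mm of glass above the plate. The tube must rise 66 mm to clear the plate, 80 mm the end walls.
- tile_top (a point): White glazed viewing tile 150 x 200 mm (x, y), fixed to the worktop. The point is the centre of its top face, 10 mm above the worktop; z up.
- plain_tube_1: Glass test tube without stopper, 17 mm in diameter, 122 mm long, loose in the rack; to be left there. Origin at its bottom, z up.
- plain_tube_2: A second tube like it, loose in the rack; to be left there. Origin at its bottom, z up.
- marker: Felt pen 13 x 132 x 13 mm, loose on the worktop behind the tile, bystander. Origin under its centre, y along it.
- petri: Clear petri dish, 62 mm across and 13 mm high, loose behind the tile, bystander. Origin under its centre.
- bulb: Pipette bulb 49 mm across and 78 mm high, standing loose behind the tile, bystander. Origin under its centre.
- weigh_bottle: Glass weighing bottle with knob lid, 43 mm across and 48 mm high, loose, far left, bystander. Origin under its centre.
- tweezers_b: Steel tweezers 13 x 123 x 10 mm, loose in a small compartment of the tray, bystander. Origin under the centre, y along them.
- stopper_b: Black rubber stopper 27 x 29 x 26 mm on its side, loose in the other small compartment, bystander. Origin under its centre.
- timer_b: Small desk timer 49 x 60 x 54 mm, loose behind the tile, bystander. Origin under its centre.

How it is judged:
On the way, in this order (a step that is already met when the one before it is completed fails the run):
1. the spatula lies flat along the long compartment of the tray, released and at rest (y of spatula_mid in the frame of long_compartment between -0.032 and 0.032 m and x of spatula_mid in the frame of long_compartment between -0.03 and 0.03 m and z of spatula_mid in the frame of long_compartment between -0.002 and 0.009 m and angle between the y axis of spatula_mid and the x axis of long_compartment, either way round below 0.42 rad and contact force between the fingers and spatula below 0.02 N and linear speed of spatula below 0.02 m/s), for 0.2 s.
2. the stoppered tube is drawn up clear of the rack in the fingers (z of tube_mid in the frame of rack_plate above 0.064 m and contact force between the fingers and tube above 0.5 N and contact force between tube and rack below 0.02 N), for 0.1 s.
3. the tube is held slanted and still over the tile (horizontal distance between tube_mid and tile_top below 0.06 m and z of tube_mid in the frame of tile_top between 0.1 and 0.22 m and angle between tube_mid's own z axis and vertical between 0.52 and 1.05 rad and contact force between the fingers and tube above 0.5 N and linear speed of tube below 0.03 m/s and angular speed of tube below 0.15 rad/s and contact force between tube and rack below 0.02 N and contact force between tube and tile below 0.02 N and contact force between tube and tray below 0.02 N and contact force between tube and spatula below 0.02 N), for 0.2 s.
At the end, for the whole second after the job is handed in: Spatula flat and released along the long compartment, under 32 mm off its middle line. Fingers hold the stoppered tube still, 30 to 60 degrees from vertical, stopper up, its centre within 60 mm sideways of the tile centre, 100 to 220 mm above it, touching nothing else; the rest moved under 30 mm (all of step 1 and all of step 3 and distance of each of plain_tube_1, plain_tube_2, marker, petri, bulb, weigh_bottle, timer_b, tweezers_b, stopper_b from where it was at the start of the episode below 0.03 m); the arm keeps its last pose, push and grip.
It fails at once if a plain tube or a bystander is moved by more than 30 mm (distance of any of plain_tube_1, plain_tube_2, marker, petri, bulb, weigh_bottle, timer_b, tweezers_b, stopper_b from where it was at the start of the episode above 0.03 m).
It fails at once if the spatula is dropped (contact force between the fingers and spatula below 0.01 N and linear speed of spatula above 0.6 m/s).
It fails at once if the tube is dropped (contact force between the fingers and tube below 0.01 N and linear speed of tube above 0.6 m/s).
It also fails if it takes over 58 s, if anything falls off the work surface, if the arm or the gripper's body presses on something with over 40 N, if the wrist force passes 120 N, or if a joint passes its speed limit or range.

ROBOT

A 6-joint arm with a two-finger parallel gripper is mounted at the origin on a cart in front of the work surface, level with it; the furniture and walls round the work are solid. World frame = base frame: x ahead of the robot, y to its left, z up, the work surface at z = 0. Lengths are in m, angles in rad, forces in N, time in s.
With the tool pointing down it reaches from about 0.25 to 0.8 m from the base axis. Payload 8.5 kg.
Tool frame: the origin (TCP) lies on the centre line of the jaws, within the pads' length; the fingertips stand env.tip_extent ahead of it and the grasp point (between the pads) lies 8 mm behind it (env.tip_extent is the distance from the TCP to the fingertips, in m); z points along the fingers, y is the line along which they close (so a half turn about z gives the same grasp; the last joint's range is limited). The gripper opens to 85 mm and grips with 20 to 120 N. Pads are 22 mm wide; open, the fingers measure 114 mm over their backs; the gripper's body (76 mm by 85 mm) begins 54 mm behind the grasp point. The pads swing forward as they close: fully open they stand 13 mm farther back than shut.
Start: joints at [-1.259, 0.238, -0.013, 1.319, 0, 1.571], TCP at [0.161, -0.5, 0.242] pointing down, gripper open.
Joint ranges: [-2.66, 2.66], [-1.03, 1.9], [-1.14, 1.46], [-1.82, 2.27], [-1.45, 1.34], [-3.14, 3.14]. Speed limits (rad/s): [2.22, 2.22, 2.79, 3.14, 3.14, 3.14].

INTERFACE

Orientations are given as a unit quaternion [x, y, z, w].
In Python, from rig import env gives the robot as it stands.
- The arm moves only by the shell command python3 -m pendant 'ROWS' [OPENING]. ROWS is JSON, a list of rows, each an object with "travel": the shift along the world's x, y, z in units of 0.025 m (1.0 is 0.025 m), a list of three; "rotation": the turn, a rotation vector about the world's x, y, z in units of 4 degrees (1.0 is 4 degrees), a list of three. In form: [{"travel": [tx, ty, tz], "rotation": [wx, wy, wz]}, ...]. A call has exactly 8 rows; each row shifts and turns the commanded pose from where the row before left it; what a row does not reach is not made up. A row lasts 1/12 s, in which the tool goes at most 41.7 mm and 7.16 degrees, less where a joint would pass 70% of its speed; a pose out of reach is approached as far as the arm can. A call with a number of a shift or a turn outside -1 to 1 is refused whole. A call with a gripper value outside its range is refused whole. OPENING is the opening, from -1 (shut) to 1 (fully open), set as the call begins (- or left out, the last holds). The fingers move at their own pace and stop on an object; the grip force is fixed at half the most. Time passes only in rows, so rows that do not move let the fingers close, or fill a call up. It gives the time, the measured TCP pose, the force, the opening and the grip force at its end, in the units of the state.
- env.read_state(): the state, without advancing time (a new reading comes with each control period).
- env.capture(name): name is "scene" or "top" or "wrist"; returns a dict with "frame" (480x640x3 uint8, blue, green, red), "K" (3x3 intrinsics, pixels), "k1" (the pictures are not rectified: a ray, as slopes to the right and down, at radius r is drawn at 1 + k1 r^2 times it, then the intrinsics apply), "rvec" (rotation vector, rad) and "tvec" (3), from world to camera coordinates, as OpenCV has them. Camera axes: x right, y down, z forward; pixel columns grow to the right and rows downward; lengths in m; the calibration is good to about 2 mm. A picture is of the moment at which its call begins. There is no depth.
- env.sign_off(): hands the job in; it is judged then, once.
The state is a dict: "time": time; "qpos": joint angles; "joint_vel": joint speeds; "joint_torque": joint torques, N m; "eef_pos": TCP position; "tool_rot": TCP orientation; "ft_force": force on the tool from outside, world axes, zero at the start; "moment": the same for the moment, N m; "finger_gap": opening from 0.0 (shut) to 1.0 (fully open); "grip_force": force on a finger pad.
Only numpy, scipy, OpenCV 4.12 (cv2) and the standard library are available. Lean on these libraries where they do the work, as an engineer would, in place of code of your own. Each camera call takes 0.05 s, during which the arm holds its last target. There are 200 camera calls.

## Working session

There is one attempt and no reset: what is moved stays moved. The work goes in short steps, Python scripts to look and compute and a shell command to move; the robot and the scene stay as the last step left them, time stands still between calls to the robot, and variables do not carry over. Pictures are saved under pics/ and viewed, at most 10 in all, crops included, and the job is handed in when it is done.

```bash
ls; mkdir -p pics; cat > h.py <<'E'
import numpy as np,cv2,pickle
from rig import env
def grab(n,tag):
    c=env.capture(n); cv2.imwrite(f'pics/{tag}.png',c['frame']); pickle.dump(c,open(f'pics/{tag}.pkl','wb')); return c
def load(tag): return pickle.load(open(f'pics/{tag}.pkl','rb'))
def dist(c): return np.array([c['k1'],0,0,0,0.])
def ray(c,px):
    p=cv2.undistortPoints(np.array(px,float).reshape(-1,1,2),np.array(c['K']),dist(c)).reshape(-1,2)
    R=cv2.Rodrigues(np.array(c['rvec'],float))[0]
    d=np.c_[p,np.ones(len(p))]@R; o=-R.T@np.array(c['tvec'],float).ravel()
    return o,d
def onz(c,px,z):
    o,d=ray(c,px); return o+d*((z-o[2])/d[:,2])[:,None]
def proj(c,P):
    return cv2.projectPoints(np.array(P,float).reshape(-1,1,3),np.array(c['rvec'],float),np.array(c['tvec'],float),np.array(c['K']),dist(c))[0].reshape(-1,2)
E
python3 - <<'E'
from h import *
a=grab('scene','s0');b=grab('top','t0')
for c in (a,b):print(c['k1'],ray(c,[[320,240]]))
print(env.read_state(),env.tip_extent)
E
```

```text
pics
0.016816253088569794 (array([3.02380347e-04, 1.04090399e+00, 5.94538685e-01]), array([[ 0.45079751, -0.79962031, -0.39709393]]))
-0.13888903724167956 (array([ 0.45824714, -0.00439018,  1.23454053]), array([[ 0.0787377 ,  0.03182725, -0.99664714]]))
{'time': 0.1, 'qpos': array([-1.25897431e+00,  2.38689000e-01, -1.41824472e-02,  1.31919242e+00,
        1.56333920e-05,  1.57076790e+00]), 'joint_vel': array([-0.00045189, -0.00113052,  0.00239321, -0.00023806,  0.0003794 ,
        0.00089214]), 'joint_torque': array([-7.27991264e-04, -5.39719677e+01,  3.46999240e+01,  1.33816351e-02,
       -1.25437998e-05, -1.11671500e-05]), 'eef_pos': array([ 0.16095906, -0.49933416,  0.24175371]), 'tool_rot': array([ 9.87868075e-01,  1.55294123e-01, -9.06812203e-05, -6.27298594e-04]), 'ft_force': array([-0.02460958,  0.45736043, -0.00301553]), 'moment': array([ 0.01793585,  0.00801802, -0.06225774]), 'grip_force': 0.0, 'finger_gap': 1.0013345606805097} 0.011
```

View pics/t0.png

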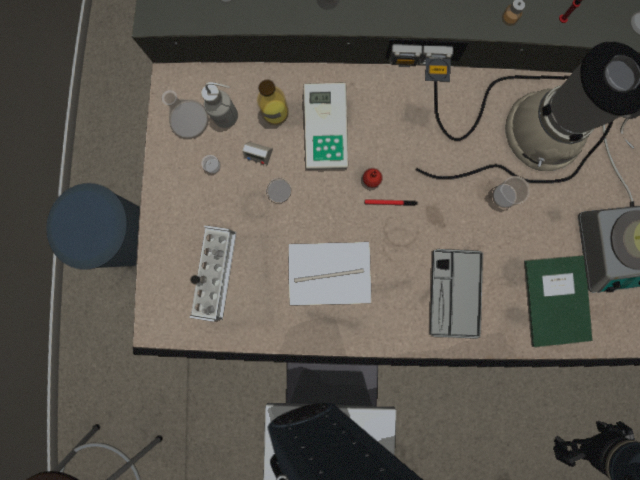

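View pics/s0.png

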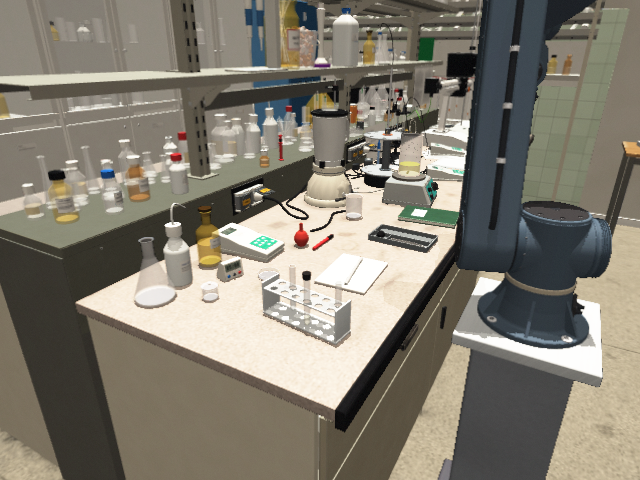

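The top view shows the tile at about (330,273) with the spatula from (295,279) to (363,270). The tray is at (456,293), its long compartment right of the divider at x≈451. The stoppered tube is at (196,280) in the left row of the rack, whose centre is about (213,274). The scene view shows its stopper at (307,276).

```bash
python3 - <<'E'
from h import *
c=load('t0');f=c['frame'];hsv=cv2.cvtColor(f,cv2.COLOR_BGR2HSV)
def sub(x0,y0,x1,y1):
    m=np.zeros(f.shape[:2],np.uint8);m[y0:y1,x0:x1]=255;return m
def big(m):
    k=cv2.findContours(m,cv2.RETR_EXTERNAL,cv2.CHAIN_APPROX_NONE)[0];return max(k,key=cv2.contourArea)
# tile
m=cv2.inRange(hsv,(0,0,150),(180,255,255))&cv2.inRange(hsv,(0,0,0),(180,25,255))&sub(275,230,385,320)
k=big(m);bx=cv2.boxPoints(cv2.minAreaRect(k));print('tile px',bx.round(1).tolist());W=onz(c,bx,.01);print(W.round(4),W.mean(0),[np.linalg.norm(W[i]-W[i-1]) for i in range(2)])
print(f[265:285:2,330].tolist(), f[262,310])
# spatula inside the tile
g=f.astype(int); sat=(g.max(2)-g.min(2)).astype(np.uint8)
hull=np.zeros(f.shape[:2],np.uint8);cv2.fillConvexPoly(hull,bx.astype(int),255);hull=cv2.erode(hull,np.ones((9,9)))
med=np.median(f[hull>0],0);print(med)
m=((np.abs(g-med).sum(2)>25)&(hull>0)).astype(np.uint8)*255
m=cv2.morphologyEx(m,cv2.MORPH_CLOSE,np.ones((3,3)));k=big(m);r=cv2.minAreaRect(k);bx=cv2.boxPoints(r);print('spat',r);W=onz(c,bx,.016);print(W.round(4),W.mean(0))
print([np.linalg.norm(W[i]-W[i-1]) for i in range(2)])
# tray
W=onz(c,[[433,250.5],[481.5,251],[479.5,337],[430.5,336.5]],.018);print('tray',W.round(4),W.mean(0))
print('div',onz(c,[[453,252],[450,336]],.018))
m=cv2.inRange(hsv,(0,0,0),(180,255,60))&sub(185,268,210,290);k=big(m);(x,y),rr=cv2.minEnclosingCircle(k);print('stop',x,y,rr,onz(c,[[x,y]],.14))
cs=np.hstack([cv2.resize(f[220:330,180:250],None,fx=5,fy=5,interpolation=cv2.INTER_CUBIC),cv2.resize(f[240:350,410:500],None,fx=5,fy=5,interpolation=cv2.INTER_CUBIC)]);cv2.imwrite('pics/cr.png',cs)
E
```

```text
tile px [[287.70001220703125, 243.6999969482422], [369.1000061035156, 241.60000610351562], [370.70001220703125, 302.70001220703125], [289.20001220703125, 304.70001220703125]]
[[ 0.5439  0.1137  0.01  ]
 [ 0.5539 -0.0855  0.01  ]
 [ 0.4057 -0.0922  0.01  ]
 [ 0.3953  0.1052  0.01  ]] [0.47472883 0.01029279 0.01      ] [np.float64(0.14885135833619798), np.float64(0.1994851543951596)]
[[179, 173, 170], [179, 175, 172], [176, 172, 169], [178, 174, 170], [136, 134, 134], [141, 151, 155], [163, 160, 160], [177, 174, 170], [177, 171, 167], [177, 173, 171]] [179 173 170]
[177. 173. 169.]
spat ((328.8165588378906, 275.236328125), (5.3631439208984375, 70.85415649414062), 81.74057006835938)
[[ 0.4612  0.0966  0.016 ]
 [ 0.4904 -0.0726  0.016 ]
 [ 0.4776 -0.0748  0.016 ]
 [ 0.4485  0.0943  0.016 ]] [0.46942075 0.01087434 0.016     ]
[np.float64(0.01297782732839079), np.float64(0.17171551828478002)]
tray [[ 0.5355 -0.2408  0.018 ]
 [ 0.537  -0.3606  0.018 ]
 [ 0.3287 -0.3572  0.018 ]
 [ 0.3282 -0.2375  0.018 ]] [ 0.43233635 -0.29901873  0.018     ]
div [[ 0.5329587  -0.2899893   0.018     ]
 [ 0.33017422 -0.28480227  0.018     ]]
stop 195.0 279.5 4.272101879119873 [[0.45004943 0.30425923 0.14      ]]
```

View pics/cr.png

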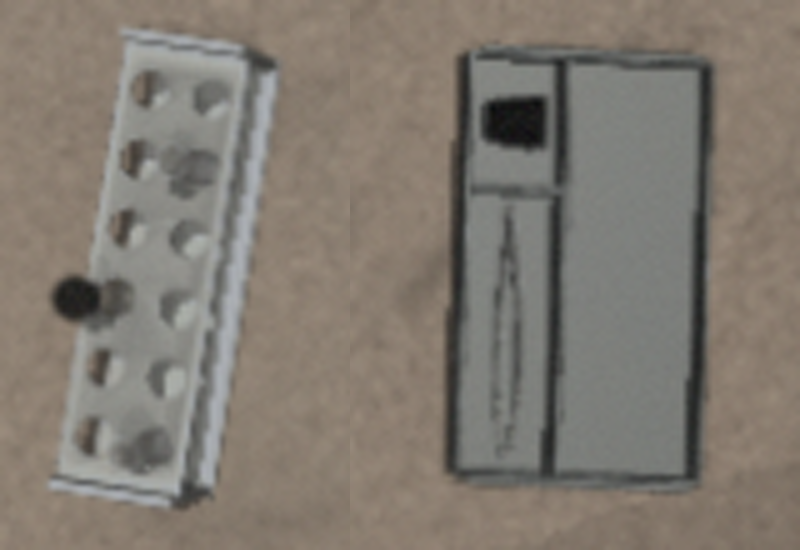

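The crop shows the stoppered tube in the left column of the rack (dark stopper at crop (78,298)), with plain tubes in the right column. The long compartment is the empty right part of the tray. Moving above the spatula now.

```bash
R='{"travel":[0.514,0.85,-0.2],"rotation":[0,0,0.853]}'; 
python3 -m pendant '[{"travel":[0.51,0.85,-0.2],"rotation":[0,0,0.85]},{"travel":[0.51,0.85,-0.2],"rotation":[0,0,0.85]},{"travel":[0.51,0.85,-0.2],"rotation":[0,0,0.85]},{"travel":[0.51,0.85,-0.2],"rotation":[0,0,0.85]},{"travel":[0.51,0.85,-0.2],"rotation":[0,0,0.85]},{"travel":[0.51,0.85,-0.2],"rotation":[0,0,0.85]},{"travel":[0.51,0.85,-0.2],"rotation":[0,0,0.85]},{"travel":[0.51,0.85,-0.2],"rotation":[0,0,0.85]}]' 0
python3 -m pendant '[{"travel":[0.51,0.85,-0.2],"rotation":[0,0,0.85]},{"travel":[0.51,0.85,-0.2],"rotation":[0,0,0.85]},{"travel":[0.51,0.85,-0.2],"rotation":[0,0,0.85]},{"travel":[0.51,0.85,-0.2],"rotation":[0,0,0.85]},{"travel":[0.51,0.85,-0.2],"rotation":[0,0,0.85]},{"travel":[0.51,0.85,-0.2],"rotation":[0,0,0.85]},{"travel":[0.51,0.85,-0.2],"rotation":[0,0,0.85]},{"travel":[0.51,0.85,-0.2],"rotation":[0,0,0.85]}]'
python3 -m pendant '[{"travel":[0.51,0.85,-0.2],"rotation":[0,0,0.85]},{"travel":[0.51,0.85,-0.2],"rotation":[0,0,0.85]},{"travel":[0.51,0.85,-0.2],"rotation":[0,0,0.85]},{"travel":[0.51,0.85,-0.2],"rotation":[0,0,0.85]},{"travel":[0.51,0.85,-0.2],"rotation":[0,0,0.85]},{"travel":[0.51,0.85,-0.2],"rotation":[0,0,0.85]},{"travel":[0.51,0.85,-0.2],"rotation":[0,0,0.85]},{"travel":[0,0,0],"rotation":[0,0,0]}]'
```

```text
time: 0.77
eef_pos: [0.2633, -0.3284, 0.2018]
tool_rot: [0.923, 0.384, -0.0, -0.0]
ft_force: [0.9, 0.2, -0.3]
finger_gap: 0.501
grip_force: 0.0
time: 1.43
eef_pos: [0.3653, -0.1585, 0.1619]
tool_rot: [0.807, 0.591, -0.0, -0.0]
ft_force: [0.6, -0.5, -0.2]
finger_gap: 0.501
grip_force: 0.0
time: 2.1
eef_pos: [0.4559, -0.0081, 0.1263]
tool_rot: [0.666, 0.746, 0.0, -0.0]
ft_force: [0.0, 0.1, -0.4]
finger_gap: 0.498
grip_force: 0.0
```

```bash
python3 - <<'E'
from h import *
c=grab('wrist','w0');print(ray(c,[[320,240]]))
s=env.read_state();q=s['tool_rot'];print(s['eef_pos'],np.degrees(2*np.arctan2(q[1],q[0])))
cc=proj(c,[[.469,.011,.014],[.4695+.0145,.011-.0846,.018],[.4695-.0145,.011+.0846,.018]]);print(cc)
t=load('t0')
# rack plate edges from top crop
P=[[180+x/5,220+y/5] for x,y in [(122,38),(246,55),(183,494),(55,478)]]
W=onz(t,P,.086);print(W.round(4),W.mean(0))
H=[[180+x/5,220+y/5] for x,y in [(150,90),(211,98),(95,438),(138,160),(125,230),(103,368)]]
print(onz(t,H,.072).round(4))
E
```

```text
(array([0.44665472, 0.07291113, 0.25778784]), array([[ 0.04826314, -0.29448824, -0.954733  ]]))
[ 0.45468413 -0.00941961  0.12653695] 96.24877328746436
[[337.95961171 221.97085859]
 [343.67422969 341.92068268]
 [333.05200301  78.12809487]]
[[0.571  0.303  0.086 ]
 [0.5645 0.2438 0.086 ]
 [0.3613 0.2648 0.086 ]
 [0.3661 0.3254 0.086 ]] [0.46572877 0.28425649 0.086     ]
[[0.5481 0.292  0.072 ]
 [0.5451 0.2626 0.072 ]
 [0.3844 0.311  0.072 ]
 [0.515  0.2962 0.072 ]
 [0.4819 0.3009 0.072 ]
 [0.4171 0.3085 0.072 ]]
```

View pics/w0.png

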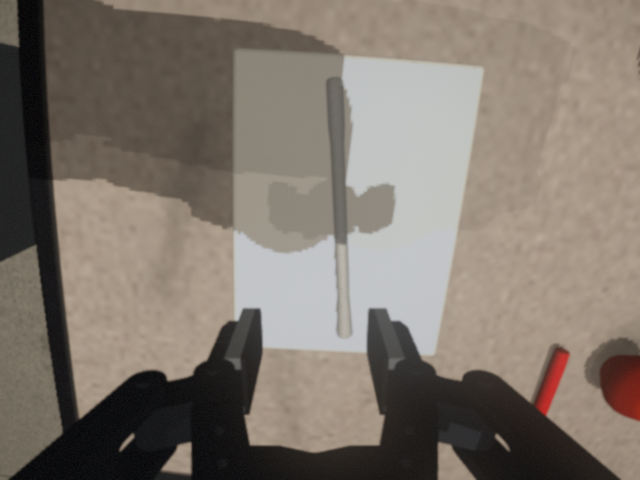

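The wrist view shows the spatula from (336,79) to (344,337), within about 3 px of the predicted line. Descend and grip.

```bash
python3 -m pendant '[{"travel":[0.29,0.41,0],"rotation":[0,0,0.45]},{"travel":[0.29,0.41,0],"rotation":[0,0,0.45]},{"travel":[0,0,-0.8],"rotation":[0,0,0]},{"travel":[0,0,-0.8],"rotation":[0,0,0]},{"travel":[0,0,-0.8],"rotation":[0,0,0]},{"travel":[0,0,-0.8],"rotation":[0,0,0]},{"travel":[0,0,-0.3],"rotation":[0,0,0]},{"travel":[0,0,0],"rotation":[0,0,0]}]'
python3 -m pendant '[{"travel":[0,0,-0.3],"rotation":[0,0,0]},{"travel":[0,0,-0.3],"rotation":[0,0,0]},{"travel":[0,0,0],"rotation":[0,0,0]},{"travel":[0,0,0],"rotation":[0,0,0]},{"travel":[0,0,0],"rotation":[0,0,0]},{"travel":[0,0,0],"rotation":[0,0,0]},{"travel":[0,0,0],"rotation":[0,0,0]},{"travel":[0,0,0],"rotation":[0,0,0]}]'
```

```text
time: 2.82
eef_pos: [0.4678, 0.0095, 0.0385]
tool_rot: [0.645, 0.764, -0.001, -0.001]
ft_force: [-0.5, -1.2, 0.7]
finger_gap: 0.498
grip_force: 0.0
time: 3.48
eef_pos: [0.469, 0.0096, 0.0251]
tool_rot: [0.645, 0.764, 0.0, 0.0]
ft_force: [0.5, -0.6, 0.2]
finger_gap: 0.5
grip_force: 0.0
```

```bash
python3 -m pendant '[{"travel":[0,0,-0.1],"rotation":[0,0,0]},{"travel":[0,0,0],"rotation":[0,0,0]},{"travel":[0,0,0],"rotation":[0,0,0]},{"travel":[0,0,0],"rotation":[0,0,0]},{"travel":[0,0,0],"rotation":[0,0,0]},{"travel":[0,0,0],"rotation":[0,0,0]},{"travel":[0,0,0],"rotation":[0,0,0]},{"travel":[0,0,0],"rotation":[0,0,0]}]' -1
python3 -m pendant '[{"travel":[0,0,0],"rotation":[0,0,0]},{"travel":[0,0,0],"rotation":[0,0,0]},{"travel":[0,0,0],"rotation":[0,0,0]},{"travel":[0,0,0],"rotation":[0,0,0]},{"travel":[0,0,0.1],"rotation":[0,0,0]},{"travel":[0,0,0.2],"rotation":[0,0,0]},{"travel":[0,0,0.2],"rotation":[0,0,0]},{"travel":[0,0,0],"rotation":[0,0,0]}]'
```

```text
time: 4.15
eef_pos: [0.4687, 0.0096, 0.0223]
tool_rot: [0.645, 0.764, -0.0, -0.0]
ft_force: [-1.8, 0.0, 2.5]
finger_gap: 0.085
grip_force: 58.8
time: 4.82
eef_pos: [0.4696, 0.0096, 0.0359]
tool_rot: [0.645, 0.764, 0.001, 0.001]
ft_force: [0.3, -0.7, -0.0]
finger_gap: 0.087
grip_force: 58.7
```

```bash
python3 -m pendant '[{"travel":[0,0,0.6],"rotation":[0,0,0]},{"travel":[0,0,0.9],"rotation":[0,0,0]},{"travel":[0,0,0.9],"rotation":[0,0,0]},{"travel":[-0.07,-0.66,0.8],"rotation":[0,0,0.98]},{"travel":[-0.07,-0.66,0.4],"rotation":[0,0,0.98]},{"travel":[-0.07,-0.66,0],"rotation":[0,0,0.98]},{"travel":[-0.07,-0.66,0],"rotation":[0,0,0.98]},{"travel":[-0.07,-0.66,0],"rotation":[0,0,0.98]}]'
python3 -m pendant '[{"travel":[-0.07,-0.66,0],"rotation":[0,0,0.98]},{"travel":[-0.07,-0.66,0],"rotation":[0,0,0.98]},{"travel":[-0.07,-0.66,0],"rotation":[0,0,0.98]},{"travel":[-0.07,-0.66,0],"rotation":[0,0,0.98]},{"travel":[-0.07,-0.66,0],"rotation":[0,0,0.98]},{"travel":[-0.07,-0.66,0],"rotation":[0,0,0.98]},{"travel":[-0.07,-0.66,0],"rotation":[0,0,0.98]},{"travel":[-0.07,-0.66,0],"rotation":[0,0,0.98]}]'
python3 -m pendant '[{"travel":[-0.07,-0.66,0],"rotation":[0,0,0.98]},{"travel":[-0.07,-0.66,0],"rotation":[0,0,0.98]},{"travel":[-0.07,-0.66,0],"rotation":[0,0,0.98]},{"travel":[-0.07,-0.66,0],"rotation":[0,0,0.98]},{"travel":[-0.07,-0.66,0],"rotation":[0,0,0.98]},{"travel":[-0.07,-0.66,0],"rotation":[0,0,0.98]},{"travel":[-0.07,-0.66,0],"rotation":[0,0,0.98]},{"travel":[0,0,0],"rotation":[0,0,0]}]'
python3 - <<'E'
from h import *
c=grab('wrist','w1')
s=env.read_state();q=s['tool_rot'];print(s['eef_pos'],np.degrees(2*np.arctan2(q[1],q[0])))
c=grab('top','t1');print(proj(c,[[.432,-.322,.1]]))
E
```

```text
time: 5.48
eef_pos: [0.4602, -0.0737, 0.1253]
tool_rot: [0.504, 0.864, 0.0, 0.001]
ft_force: [-0.7, -0.1, -0.1]
finger_gap: 0.087
grip_force: 58.7
time: 6.15
eef_pos: [0.446, -0.2058, 0.125]
tool_rot: [0.252, 0.968, -0.0, 0.0]
ft_force: [-0.3, -0.4, -0.5]
finger_gap: 0.089
grip_force: 58.7
time: 6.82
eef_pos: [0.4339, -0.3229, 0.1249]
tool_rot: [0.016, 1.0, -0.001, 0.0]
ft_force: [-0.6, 0.6, -0.5]
finger_gap: 0.09
grip_force: 58.8
[ 0.43372183 -0.32153575  0.12473893] 177.9444131152525
[[475.03857964 294.85651068]]
```

View pics/w1.png

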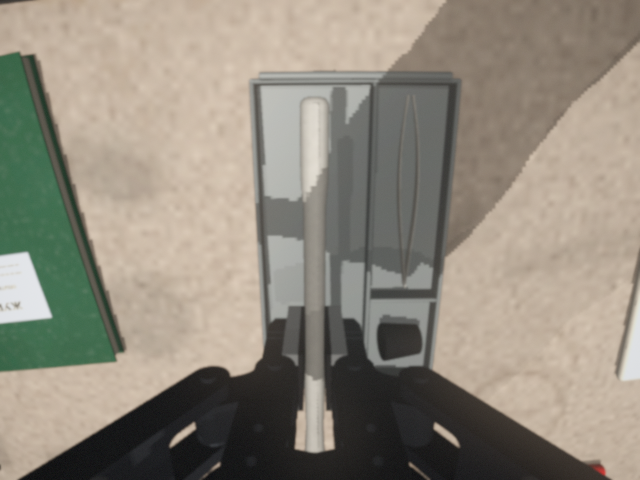

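The spatula hangs level over the middle of the long compartment, image column ~314 between the walls at 262 and 368. Lower it.

```bash
python3 -m pendant '[{"travel":[0,0,-0.6],"rotation":[0,0,0]},{"travel":[0,0,-0.8],"rotation":[0,0,0]},{"travel":[0,0,-0.8],"rotation":[0,0,0]},{"travel":[0,0,-0.8],"rotation":[0,0,0]},{"travel":[0,0,-0.6],"rotation":[0,0,0]},{"travel":[0,0,-0.3],"rotation":[0,0,0]},{"travel":[0,0,-0.2],"rotation":[0,0,0]},{"travel":[0,0,0],"rotation":[0,0,0]}]'
python3 -m pendant '[{"travel":[0,0,-0.1],"rotation":[0,0,0]},{"travel":[0,0,-0.1],"rotation":[0,0,0]},{"travel":[0,0,0],"rotation":[0,0,0]},{"travel":[0,0,0],"rotation":[0,0,0]},{"travel":[0,0,0],"rotation":[0,0,0]},{"travel":[0,0,0],"rotation":[0,0,0]},{"travel":[0,0,0],"rotation":[0,0,0]},{"travel":[0,0,0],"rotation":[0,0,0]}]'
```

```text
time: 7.58
eef_pos: [0.4336, -0.3197, 0.0218]
tool_rot: [0.017, 1.0, 0.0, -0.0]
ft_force: [-0.0, 0.2, 0.2]
finger_gap: 0.087
grip_force: 58.8
time: 8.25
eef_pos: [0.4338, -0.3204, 0.0174]
tool_rot: [0.017, 1.0, -0.0, 0.0]
ft_force: [-0.4, 0.8, -1.1]
finger_gap: 0.087
grip_force: 58.8
```

```bash
python3 -m pendant '[{"travel":[0,0,-0.05],"rotation":[0,0,0]},{"travel":[0,0,-0.04],"rotation":[0,0,0]},{"travel":[0,0,0],"rotation":[0,0,0]},{"travel":[0,0,0],"rotation":[0,0,0]},{"travel":[0,0,0],"rotation":[0,0,0]},{"travel":[0,0,0],"rotation":[0,0,0]},{"travel":[0,0,0],"rotation":[0,0,0]},{"travel":[0,0,0],"rotation":[0,0,0]}]'
python3 -m pendant '[{"travel":[0,0,0],"rotation":[0,0,0]},{"travel":[0,0,0],"rotation":[0,0,0]},{"travel":[0,0,0],"rotation":[0,0,0]},{"travel":[0,0,0],"rotation":[0,0,0]},{"travel":[0,0,0],"rotation":[0,0,0]},{"travel":[0,0,0],"rotation":[0,0,0]},{"travel":[0,0,0],"rotation":[0,0,0]},{"travel":[0,0,0],"rotation":[0,0,0]}]' -0.5
python3 -m pendant '[{"travel":[0,0,0.2],"rotation":[0,0,0]},{"travel":[0,0,0.4],"rotation":[0,0,0]},{"travel":[0,0,0.8],"rotation":[0,0,0]},{"travel":[0,0,1],"rotation":[0,0,0]},{"travel":[0,0,1],"rotation":[0,0,0]},{"travel":[0,0,1],"rotation":[0,0,0]},{"travel":[0,0,0.5],"rotation":[0,0,0]},{"travel":[0,0,0],"rotation":[0,0,0]}]'
python3 - <<'E'
from h import *
c=grab('wrist','w2')
s=env.read_state();q=s['tool_rot'];print(s['eef_pos'],np.degrees(2*np.arctan2(q[1],q[0])))
E
```

```text
time: 8.92
eef_pos: [0.4339, -0.3205, 0.0153]
tool_rot: [0.017, 1.0, -0.0, 0.0]
ft_force: [-1.7, 0.7, 5.0]
finger_gap: 0.088
grip_force: 59.4
time: 9.58
eef_pos: [0.4338, -0.3204, 0.015]
tool_rot: [0.017, 1.0, -0.0, -0.0]
ft_force: [-0.5, 0.3, -0.1]
finger_gap: 0.247
grip_force: 0.0
time: 10.25
eef_pos: [0.4353, -0.3215, 0.1417]
tool_rot: [0.017, 1.0, -0.002, 0.002]
ft_force: [0.2, 0.0, -0.1]
finger_gap: 0.247
grip_force: 0.0
[ 0.43467273 -0.32105913  0.1397895 ] 178.0619054732325
```

View pics/w2.png

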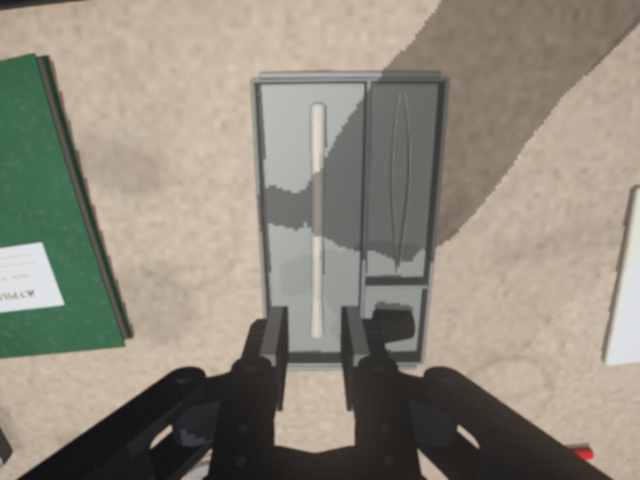

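The spatula lies released along the compartment, image (318,103)–(317,337). On to the rack.

```bash
python3 -m pendant '[{"travel":[0.02,0.3,0.8],"rotation":[0,0,-0.05]},{"travel":[0.02,0.6,0.7],"rotation":[0,0,-0.05]},{"travel":[0.02,0.8,0.6],"rotation":[0,0,-0.05]},{"travel":[0.02,0.9,0.4],"rotation":[0,0,-0.05]},{"travel":[0.02,0.9,0.4],"rotation":[0,0,-0.05]},{"travel":[0.02,0.9,0.3],"rotation":[0,0,-0.05]},{"travel":[0.02,0.9,0],"rotation":[0,0,-0.05]},{"travel":[0.02,0.9,0],"rotation":[0,0,-0.05]}]' 0.2
python3 -m pendant '[{"travel":[0.02,0.9,0],"rotation":[0,0,-0.05]},{"travel":[0.02,0.9,0],"rotation":[0,0,-0.05]},{"travel":[0.02,0.9,0],"rotation":[0,0,-0.05]},{"travel":[0.02,0.9,0],"rotation":[0,0,-0.05]},{"travel":[0.02,0.9,0],"rotation":[0,0,-0.05]},{"travel":[0.02,0.9,0],"rotation":[0,0,-0.05]},{"travel":[0.02,0.9,0],"rotation":[0,0,-0.05]},{"travel":[0.02,0.9,0],"rotation":[0,0,-0.05]}]'
python3 -m pendant '[{"travel":[0.02,0.9,0],"rotation":[0,0,-0.05]},{"travel":[0.02,0.9,0],"rotation":[0,0,-0.05]},{"travel":[0.02,0.9,0],"rotation":[0,0,-0.05]},{"travel":[0.02,0.9,0],"rotation":[0,0,-0.05]},{"travel":[0.02,0.9,0],"rotation":[0,0,-0.05]},{"travel":[0.02,0.9,0],"rotation":[0,0,-0.05]},{"travel":[0,0,0],"rotation":[0,0,0]},{"travel":[0,0,0],"rotation":[0,0,0]}]'
python3 - <<'E'
from h import *
c=grab('wrist','w3')
s=env.read_state();q=s['tool_rot'];print(s['eef_pos'],np.degrees(2*np.arctan2(q[1],q[0])))
print(proj(c,[[.4497,.3045,.14]]))
E
```

```text
time: 10.97
eef_pos: [0.4374, -0.1643, 0.2173]
tool_rot: [0.031, 1.0, 0.0, -0.0]
ft_force: [-0.0, 0.1, 0.1]
finger_gap: 0.597
grip_force: 0.0
time: 11.63
eef_pos: [0.4411, 0.0157, 0.2168]
tool_rot: [0.045, 0.999, -0.0, -0.001]
ft_force: [0.7, -0.2, -0.5]
finger_gap: 0.6
grip_force: 0.0
time: 12.3
eef_pos: [0.4442, 0.1503, 0.2166]
tool_rot: [0.054, 0.999, -0.0, -0.001]
ft_force: [-0.4, -0.2, 0.2]
finger_gap: 0.6
grip_force: 0.0
[0.44421386 0.14958741 0.21676904] 173.73649827591566
[[580.35916544 248.82648849]]
```

View pics/w3.png

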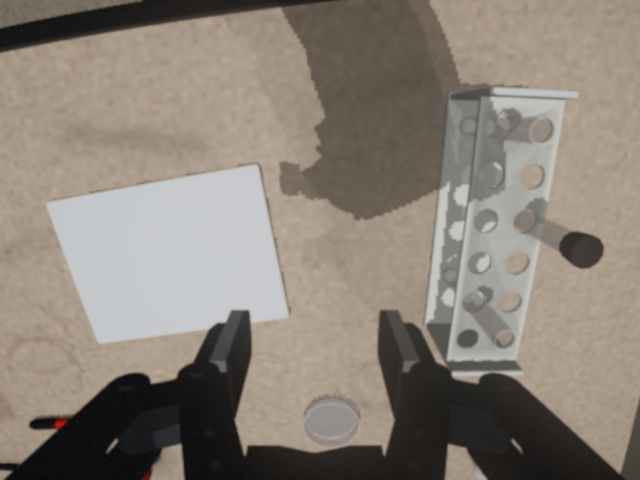

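Stopper top at (581,248), predicted (580,249): position confirmed. Move over it.

```bash
python3 -m pendant '[{"travel":[0.04,0.9,0],"rotation":[0,0,0]},{"travel":[0.04,0.9,0],"rotation":[0,0,0]},{"travel":[0.04,0.9,0],"rotation":[0,0,0]},{"travel":[0.04,0.9,0],"rotation":[0,0,0]},{"travel":[0.04,0.9,0],"rotation":[0,0,0]},{"travel":[0.02,0.9,0],"rotation":[0,0,0]},{"travel":[0,0.8,0],"rotation":[0,0,0]},{"travel":[0,0,0],"rotation":[0,0,0]}]'
python3 - <<'E'
from h import *
c=grab('wrist','w4')
s=env.read_state();q=s['tool_rot'];p=s['eef_pos'];print(p,np.degrees(2*np.arctan2(q[1],q[0])))
f=c['frame'];m=cv2.inRange(f.max(2),0,60);m[330:]=0
for k in cv2.findContours(m,0,2)[0]:
    if cv2.contourArea(k)>150: (x,y),r=cv2.minEnclosingCircle(k);print(x,y,r,onz(c,[[x,y]],.14))
print(proj(c,[[.4497,.3045,.14],[.4497,.3045,.072]]))
a=grab('scene','s1');hs=a['frame'].max(2);m=cv2.inRange(hs,0,50)[262:300,295:320];print(proj(a,[[.4497,.3045,.144],[.4497,.3045,.128]]))
ys,xs=np.nonzero(m);print(xs.mean()+295,ys.min()+262,ys.max()+262,len(xs))
cv2.imwrite('pics/s1c.png',cv2.resize(a['frame'][150:350,220:400],None,fx=3,fy=3))
E
```

```text
time: 13.02
eef_pos: [0.4506, 0.3063, 0.2169]
tool_rot: [0.055, 0.998, 0.0, -0.0]
ft_force: [-0.6, -0.6, -0.7]
finger_gap: 0.601
grip_force: 0.0
[0.4503179  0.30486172 0.21687822] 173.71914167951627
127.5 21.0 129.2179412841797 [[0.31369708 0.23059492 0.14      ]]
[[310.32731442 266.19742112]
 [311.15493677 232.54207394]]
[[306.31962757 272.23081102]
 [306.37830034 278.63869093]]
306.05357142857144 271 279 56
```

View pics/s1c.png

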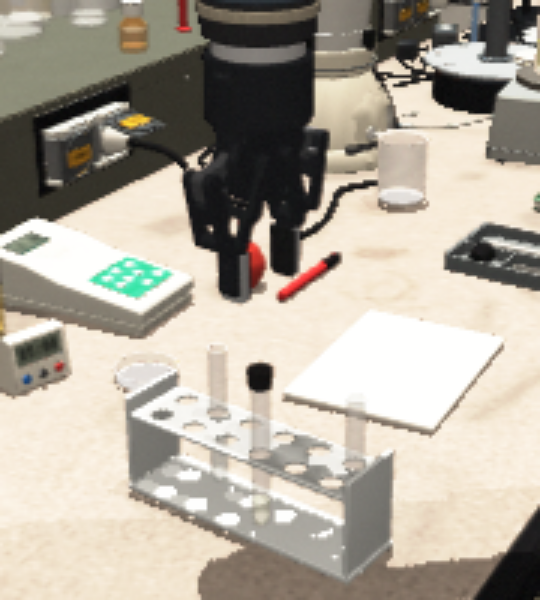

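The scene crop shows the gripper above, with the stoppered tube at crop (260,375) and the plain tubes well to the sides. Descend and grip.

```bash
python3 -m pendant '[{"travel":[0,0,-0.5],"rotation":[0,0,0]},{"travel":[0,0,-0.8],"rotation":[0,0,0]},{"travel":[0,0,-0.8],"rotation":[0,0,0]},{"travel":[0,0,-0.8],"rotation":[0,0,0]},{"travel":[0,0,-0.8],"rotation":[0,0,0]},{"travel":[0,0,-0.6],"rotation":[0,0,0]},{"travel":[0,0,-0.4],"rotation":[0,0,0]},{"travel":[0,0,-0.2],"rotation":[0,0,0]}]'
python3 -m pendant '[{"travel":[0,0,0],"rotation":[0,0,0]},{"travel":[0,0,0],"rotation":[0,0,0]},{"travel":[0,0,0],"rotation":[0,0,0]},{"travel":[0,0,0],"rotation":[0,0,0]},{"travel":[0,0,0],"rotation":[0,0,0]},{"travel":[0,0,0],"rotation":[0,0,0]},{"travel":[0,0,0],"rotation":[0,0,0]},{"travel":[0,0,0],"rotation":[0,0,0]}]' -1
```

```text
time: 13.78
eef_pos: [0.4499, 0.303, 0.0938]
tool_rot: [0.056, 0.998, -0.001, -0.001]
ft_force: [0.0, 0.2, -0.5]
finger_gap: 0.601
grip_force: 0.0
time: 14.45
eef_pos: [0.4509, 0.3051, 0.096]
tool_rot: [0.055, 0.998, 0.001, 0.001]
ft_force: [0.2, -0.2, 6.5]
finger_gap: 0.188
grip_force: 58.9
```

```bash
python3 -m pendant '[{"travel":[0,0,0.2],"rotation":[0,0,0]},{"travel":[0,0,0.4],"rotation":[0,0,0]},{"travel":[0,0,0.6],"rotation":[0,0,0]},{"travel":[0,0,0.6],"rotation":[0,0,0]},{"travel":[0,0,0.6],"rotation":[0,0,0]},{"travel":[0,0,0.6],"rotation":[0,0,0]},{"travel":[0,0,0.6],"rotation":[0,0,0]},{"travel":[0,0,0.6],"rotation":[0,0,0]}]'
python3 -m pendant '[{"travel":[0,0,0.6],"rotation":[0,0,0]},{"travel":[0,0,0.3],"rotation":[0,0,0]},{"travel":[0,0,0],"rotation":[0,0,0]},{"travel":[0,0,0],"rotation":[0,0,0]},{"travel":[0,0,0],"rotation":[0,0,0]},{"travel":[0,0,0],"rotation":[0,0,0]},{"travel":[0,0,0],"rotation":[0,0,0]},{"travel":[0,0,0],"rotation":[0,0,0]}]'
python3 - <<'E'
from h import *
a=grab('scene','s2');s=env.read_state();print(s['eef_pos'],s['qpos'])
cv2.imwrite('pics/s2c.png',cv2.resize(a['frame'][150:350,220:400],None,fx=3,fy=3))
E
```

```text
time: 15.12
eef_pos: [0.4499, 0.3042, 0.2015]
tool_rot: [0.055, 0.998, -0.0, -0.0]
ft_force: [-0.4, 1.0, 0.3]
finger_gap: 0.185
grip_force: 59.1
time: 15.78
eef_pos: [0.4501, 0.3044, 0.2219]
tool_rot: [0.055, 0.998, -0.0, -0.0]
ft_force: [0.2, 0.3, -0.4]
finger_gap: 0.178
grip_force: 59.1
[0.45014375 0.30449675 0.22207446] [ 5.94794432e-01  2.77728737e-01 -1.11171710e-02  1.28283594e+00
 -9.89519150e-05  7.05350849e-01]
```

View pics/s2c.png

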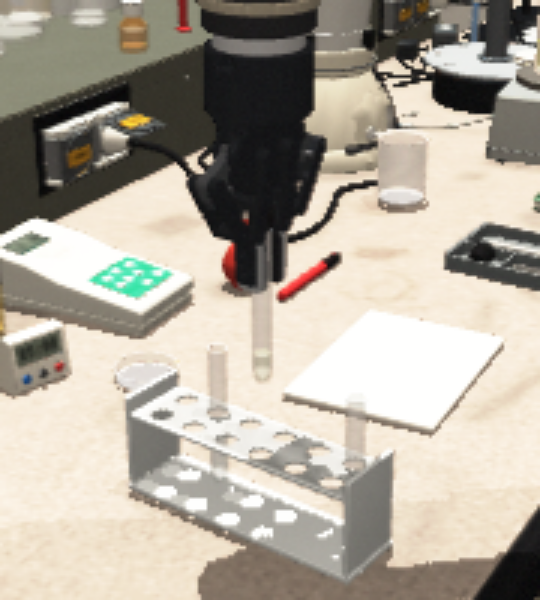

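The tube hangs in the fingers, well clear of the rack, bottom at crop (261,378). Carry it over the tile and tip it.

```bash
python3 -m pendant '[{"travel":[0,0,0.5],"rotation":[0,0,0]},{"travel":[0,0,0.5],"rotation":[0,0,0]},{"travel":[0,-0.2,0.5],"rotation":[0,0,0]},{"travel":[0,-0.4,0.5],"rotation":[0,0,0]},{"travel":[0,-0.6,0],"rotation":[0,0,0]},{"travel":[0,-0.7,0],"rotation":[0,0,0]},{"travel":[0,-0.7,0],"rotation":[0,0,0]},{"travel":[0,-0.7,0],"rotation":[0,0,0]}]'
python3 -m pendant '[{"travel":[0,-0.7,0],"rotation":[0,0,0]},{"travel":[0,-0.7,0],"rotation":[0,0,0]},{"travel":[0,-0.7,0],"rotation":[-0.05,-0.5,0]},{"travel":[0,-0.7,0],"rotation":[-0.07,-0.7,0]},{"travel":[0,-0.7,0],"rotation":[-0.07,-0.7,0]},{"travel":[0,-0.7,0],"rotation":[-0.07,-0.7,0]},{"travel":[0,-0.7,0],"rotation":[-0.07,-0.7,0]},{"travel":[0,-0.7,0],"rotation":[-0.07,-0.7,0]}]'
python3 -m pendant '[{"travel":[0,-0.7,0],"rotation":[-0.07,-0.7,0]},{"travel":[0,-0.7,0],"rotation":[-0.07,-0.7,0]},{"travel":[0,-0.7,0],"rotation":[-0.07,-0.7,0]},{"travel":[0,-0.6,-0.2],"rotation":[-0.07,-0.7,0]},{"travel":[0,-0.4,-0.4],"rotation":[-0.07,-0.7,0]},{"travel":[0,-0.2,-0.5],"rotation":[-0.07,-0.7,0]},{"travel":[0,0,-0.5],"rotation":[-0.07,-0.7,0]},{"travel":[0,0,-0.5],"rotation":[-0.07,-0.7,0]}]'
python3 -m pendant '[{"travel":[0,0,-0.5],"rotation":[-0.07,-0.7,0]},{"travel":[0,0,-0.5],"rotation":[-0.07,-0.7,0]},{"travel":[0,0,-0.4],"rotation":[0,0,0]},{"travel":[0,0,-0.2],"rotation":[0,0,0]},{"travel":[0,0,0],"rotation":[0,0,0]},{"travel":[0,0,0],"rotation":[0,0,0]},{"travel":[0,0,0],"rotation":[0,0,0]},{"travel":[0,0,0],"rotation":[0,0,0]}]'
python3 - <<'E'
from h import *
from scipy.spatial.transform import Rotation as R
a=grab('scene','s3');b=grab('top','t3');s=env.read_state();M=R.from_quat(s['tool_rot']).as_matrix();z=M[:,2];mid=s['eef_pos']+.028*z
print(s['eef_pos'],z,'tilt',np.degrees(np.arccos(-z[2])),'mid',mid,mid-[.4747,.0103,.01],np.abs(s['joint_vel']).max(),s['finger_gap'],s['grip_force'])
print(proj(a,[mid,mid+.061*z]))
cv2.imwrite('pics/s3c.png',np.hstack([cv2.resize(a['frame'][150:350,230:400],None,fx=2.2,fy=2.2),cv2.resize(b['frame'][180:380,180:360],None,fx=2.2,fy=2.2)]))
E
```

```text
time: 16.5
eef_pos: [0.4499, 0.2207, 0.2717]
tool_rot: [0.055, 0.998, -0.0, -0.0]
ft_force: [0.4, -0.3, -0.9]
finger_gap: 0.184
grip_force: 59.1
time: 17.17
eef_pos: [0.4496, 0.0806, 0.2717]
tool_rot: [0.055, 0.989, -0.007, 0.141]
ft_force: [0.9, -0.7, -0.6]
finger_gap: 0.184
grip_force: 59.0
time: 17.83
eef_pos: [0.4491, -0.0016, 0.2189]
tool_rot: [0.053, 0.942, -0.015, 0.331]
ft_force: [-0.3, 0.4, -0.9]
finger_gap: 0.18
grip_force: 59.0
time: 18.5
eef_pos: [0.4511, -0.0004, 0.1811]
tool_rot: [0.051, 0.925, -0.017, 0.377]
ft_force: [-0.6, -1.1, 0.1]
finger_gap: 0.184
grip_force: 59.0
[ 4.50830674e-01 -4.00450588e-04  1.80801664e-01] [ 0.69472095 -0.06950386 -0.71591341] tilt 44.28189334777784 mid [ 0.47028286 -0.00234656  0.16075609] [-0.00441714 -0.01264656  0.15075609] 0.005707130334393424 0.186326845227551 59.03004348278046
[[357.2272675  220.57283782]
 [343.83903243 231.73146594]]
```

View pics/s3c.png

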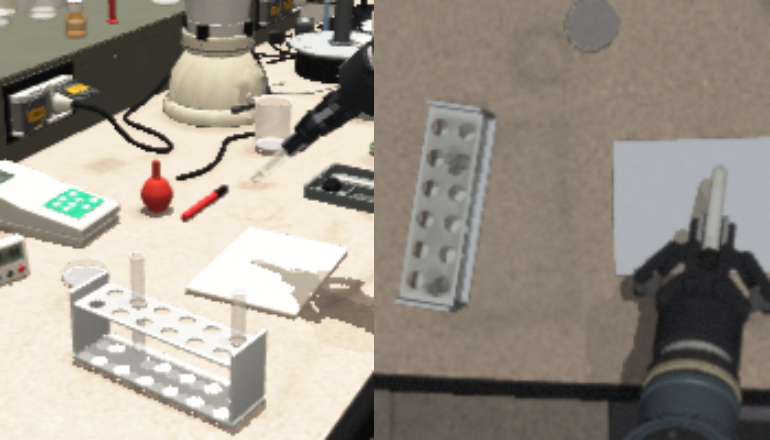

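The tube is held slanted over the tile: its bottom shows at scene pixel ~(347,232), predicted (344,232), with a tilt of 44° and its middle 13 mm from the tile centre sideways and 151 mm above it. One hold, then hand in.

```bash
python3 -m pendant '[{"travel":[0,0,0],"rotation":[0,0,0]},{"travel":[0,0,0],"rotation":[0,0,0]},{"travel":[0,0,0],"rotation":[0,0,0]},{"travel":[0,0,0],"rotation":[0,0,0]},{"travel":[0,0,0],"rotation":[0,0,0]},{"travel":[0,0,0],"rotation":[0,0,0]},{"travel":[0,0,0],"rotation":[0,0,0]},{"travel":[0,0,0],"rotation":[0,0,0]}]'
python3 -c "
from rig import env
print(env.sign_off())"
```

```text
time: 19.27
eef_pos: [0.4503, -0.0004, 0.18]
tool_rot: [0.051, 0.925, -0.017, 0.376]
ft_force: [0.7, -0.4, -0.3]
finger_gap: 0.184
grip_force: 59.0
the job is handed in; nothing more can be done
None
```

The job is handed in (no verdict was returned): the spatula lies released along the long compartment, and the stoppered tube is held still at about 44°, its middle about 15 cm above the tile and 13 mm from its centre.

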